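# Lower the heavy lunch-tin lid and push it home on its catch

### The job

Close the stainless lunch tin for delivery: bring its heavy standing lid down under control the whole way, never letting it drop or slam, then press its front lip down until the lid sits fully home and lean on it there with about 20 newtons for a second to set its stiff catch. Only push against the lid, do not clamp it, and never push it much harder than those 20 newtons. Leave the salt pot, tumbler, onigiri mould and chopsticks where they stand, and let go of the lid at the end.

Things in the scene. Friction and masses are not known exactly. Their poses are not given: they have to be found in the camera images.
- tin: Open stainless lunch tin, fixed to the counter: 200 mm deep (its x), 240 mm wide (its y), 90 mm high, walls 5 mm. Origin: centre of its underside, on the work surface. Its own +x points from its front (the robot's side) to the hinge at the back; z up.
- lid_hinge (a point): Middle of the lid's hinge line, at the back top rim of the tin (100 mm along the tin's +x from its centre, 90 mm up). The hinge line runs along the tin's y. Fixed; axes as the tin's.
- lid_lip (a point): Middle of the lid's front edge, half-way through its thickness, 235 mm from the hinge. The lid is a 6 mm plate, its underside on the hinge line: 240 mm wide out to 205 mm from the hinge, then a black lip 140 mm wide out to 235 mm, which overhangs the tin's front wall by 35 mm when shut. Axes of the lid: x from lip to hinge, z out of its upper face.
- lid (a joint): Lid angle, rad: 0 = fully shut (hard stop), 1.57 = upright, lip up. Starts at 1.1 to 1.3. 0.9 kg (15 % either way) on a stiff hinge: above 1.0 it stays put and needs pushing from its upper (back) face; between 1.0 and 0.7 its weight takes over and it falls unless held up (2 N) under the lip: a finger either side of the lip does both. Over 1.2 rad/s is a slam. Rests on the catch at 0.04.
- catch (a joint): Red bar, 90 mm wide, in the top of the tin's front wall, 194 mm from the hinge; value: how far it is pushed in, m. 0 = out, 8 mm proud of the rim, so the lowered lid rests on it; 0.008 = fully in, lid shut. Stiff: about 11 N to move (9 N down on the lip); no spring, stays where pushed. The lid's hard stop comes at the same point: there force rises steeply, several N per mm.
- salt_mid (a point): Bystander: white ceramic salt pot with a blue press button, 62 mm across, 65 mm high; this point is its centre, 30 mm up. Stands beside the tin.
- tumbler_mid (a point): Bystander: glass tumbler, 68 mm across, 95 mm high; its centre, 47.5 mm up. Stands on the other side of the tin (the two may be swapped).
- mould_mid (a point): Bystander: red plastic onigiri mould, an open box 85 x 75 x 35 mm; its centre, 17.5 mm up. Near the robot on its right (-y).
- chopsticks_mid (a point): Bystander: pair of wooden chopsticks banded together, 210 mm long, 15 mm wide, 6 mm thick; their centre. Near the robot on its left (+y).

How it is judged (in metres and radians):
On the way:
1. the lid, fully home, is pressed with 15 to 27 N for 0.7 s (value of joint lid below 0.01 rad and contact force between the fingers and lid above 15 N), for 0.7 s.
At the end, for the whole second after the job is handed in: The lid is shut to within 0.01 rad of its stop (about 2 mm at the lip) with the catch pushed in at least 6 of its 8 mm, nothing touches it, and salt pot, tumbler, mould and chopsticks are each within 20 mm of where they stood (value of joint lid below 0.01 rad and value of joint catch above 0.006 m and distance of each of salt_mid, tumbler_mid, mould_mid, chopsticks_mid from where it was at the start of the episode below 0.02 m).
It fails at once if the lid falls or slams: it closes faster than 1.2 rad/s (velocity of joint lid below -1.2 rad/s).
It fails at once if the robot pushes or squeezes the lid with more than 27 N (contact force between any of the fingers, the arm and lid above 27 N).
It fails at once if salt pot, tumbler, mould or chopsticks is shifted by more than 20 mm (distance of any of salt_mid, tumbler_mid, mould_mid, chopsticks_mid from where it was at the start of the episode above 0.02 m).
It also fails if it takes over 72 s, if anything falls off the work surface, if the arm or the gripper's body presses on something with over 40 N, if the wrist force passes 120 N, or if a joint passes its speed limit or range.

### The arm

A 6-joint arm with a two-finger parallel gripper is mounted at the origin on the work surface. World frame = base frame: x ahead of the robot, y to its left, z up, the work surface at z = 0. Lengths are in m, angles in degrees, forces in N, time in s.
With the tool pointing down it reaches from about 0.3 to 0.775 m from the base axis. Payload 14.6 kg.
Tool frame: the origin (TCP) lies at the very end of the fingers, on their centre line; the grasp point (between the pads) lies 19 mm behind it; z points along the fingers, y is the line along which they close (so a half turn about z gives the same grasp; the last joint's range is limited). The gripper opens to 94 mm and grips with 3 to 60 N. Pads are 16 mm wide; open, the fingers measure 119 mm over their backs; the gripper's body (75 mm by 177 mm) begins 78 mm behind the grasp point.
Start: joints at [-3.816, 17.183, 87.147, -0, 75.671, -3.816], TCP at [0.55, -0, 0.205] pointing down, gripper open.
Joint ranges: [-173.82, 173.82], [-45.26, 126.66], [13.44, 144.39], [-59.66, 239.66], [0, 175.72], [-146.38, 146.38]. Speed limits (degrees/s): [127.2, 127.2, 147.25, 180, 180, 180].

### API

Orientations are given as a 3x3 rotation matrix whose columns are the frame's x, y, z axes.
In Python, from plant import sense, snapshot, camera_model, r gives the robot as it stands. The module is installed in compiled form; this text tells all that it offers.
- The arm moves only by the shell command python3 -m handwheel 'ROWS' [FORCE]. ROWS is JSON, a list that holds one entry, the list of rows, each a list of 7 numbers: the shift along the tool's x, y, z each as a share of 0.12 m, from -1 to 1, then the turn, a rotation vector about the tool's x, y, z each as a share of 180 degrees, from -1 to 1, then the closure, from 0 (fully open) to 1 (shut). A call has 1 to 20 rows; each row is the pose to reach, as a shift and turn from the pose commanded when the call began, along the tool's axes at that moment, turning the shorter way round; what a row does not reach only later rows make up. A row lasts 1/12 s, in which the tool goes at most 41.7 mm and 7.16 degrees, less where a joint would pass 70% of its speed; a pose out of reach is approached as far as the arm can. A call with a number of a shift or a turn outside -1 to 1 is refused whole. A call with a gripper value outside its range is refused whole. The fingers move at their own pace and stop on an object; FORCE is the grip in N (left out, the last holds). Time passes only in rows, so rows that repeat a pose let the fingers close. It gives the time, the measured TCP pose, the force, the opening and the grip force at its end, in the units of the state.
- sense(): the state, without advancing time (a new reading comes with each control period).
- snapshot(name): name is "scene" or "side" or "wrist"; returns (picture, depth): 400x640x3 uint8, red, green, blue; 400x640 float32, m along the optical axis (not along the pixel's ray), 0 where there is no reading.
- camera_model(name): a dict with "fx", "fy", "cx", "cy" (pixels), "rvec" (rotation vector, rad) and "tvec" (3), from world to camera coordinates, as OpenCV has them; the wrist camera has in their place "mount" (4x4, takes a point from camera to tool coordinates, whose origin is the TCP and whose axes are the flange's). Camera axes: x right, y down, z forward; pixel columns grow to the right and rows downward; lengths in m; the calibration is good to about 2 mm. A picture is of the moment at which its call begins: read the wrist's pose just before it. camera_model takes no time and is no camera call.
- r.close_job(): hands the job in; it is judged then, once.
The state is a dict: "clock": time; "joint_pos": joint angles; "dq": joint speeds; "effort": joint torques, N m; "tool_pos": TCP position; "tcp_rot": TCP orientation; "wrist_force": force on the tool from outside, world axes, zero at the start; "ft_torque": the same for the moment, N m; "finger_gap": opening from 0.0 (shut) to 1.0 (fully open); "grasp_force": force on a finger pad.
Only numpy, scipy, OpenCV 4.12 (cv2) and the standard library are available. Lean on these libraries where they do the work, as an engineer would, in place of code of your own. Each camera call takes 0.05 s, during which the arm holds its last target. There are 200 camera calls.

## Working session

There is one attempt and no reset: what is moved stays moved. The work goes in short steps, Python scripts to look and compute and a shell command to move; the robot and the scene stay as the last step left them, time stands still between calls to the robot, and variables do not carry over. Pictures are saved under pics/ and viewed, at most 10 in all, crops included, and the job is handed in when it is done.

```bash
mkdir -p pics
python3 - <<'E'
from plant import *
import cv2,numpy as np
s=sense();print({k:np.round(v,3).tolist() for k,v in s.items()})
ims=[]
for n in("scene","side"):
    p,d=snapshot(n);np.savez(f"pics/{n}0.npz",p=p,d=d);print(n,camera_model(n))
    cv2.imwrite(f"pics/{n}0.png",p[:,:,::-1])
E
```

```text
{'clock': 0.0, 'joint_pos': [-3.817, 17.214, 87.18, 0.0, 75.673, -3.817], 'dq': [-0.131, -0.025, 0.042, 0.048, -0.017, -0.03], 'effort': [-0.002, -53.181, -35.274, 0.071, 0.024, -0.0], 'tool_pos': [0.55, 0.0, 0.205], 'tcp_rot': [[-0.0, 1.0, -0.001], [1.0, 0.0, 0.0], [0.0, -0.001, -1.0]], 'wrist_force': [-0.075, 1.149, 0.299], 'ft_torque': [0.011, 0.014, -0.005], 'grasp_force': 0.0, 'finger_gap': 0.997}
scene {'fx': 398.97330496404254, 'fy': 398.97330496404254, 'cx': 323.41574725293077, 'cy': 197.54888067351513, 'rvec': array([ 2.35143045,  1.10858599, -0.32733888]), 'tvec': array([-0.33016139, -0.2807589 ,  1.59799613])}
side {'fx': 452.83570599725334, 'fy': 452.83570599725334, 'cx': 326.60056998019735, 'cy': 199.78050738704115, 'rvec': array([ 0.29211024, -2.61468264,  1.48868967]), 'tvec': array([0.49215629, 0.12146599, 1.17891889])}
```

View pics/scene0.png

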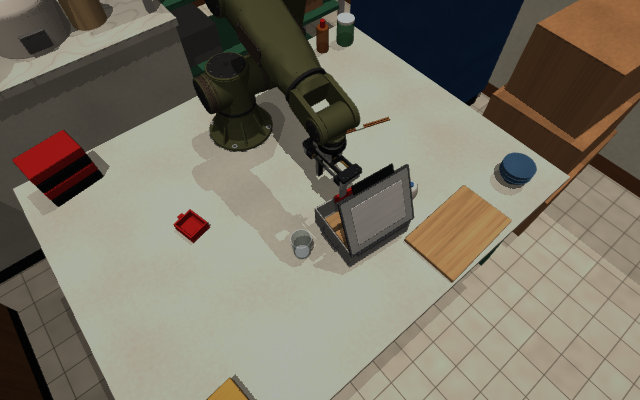

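View pics/side0.png

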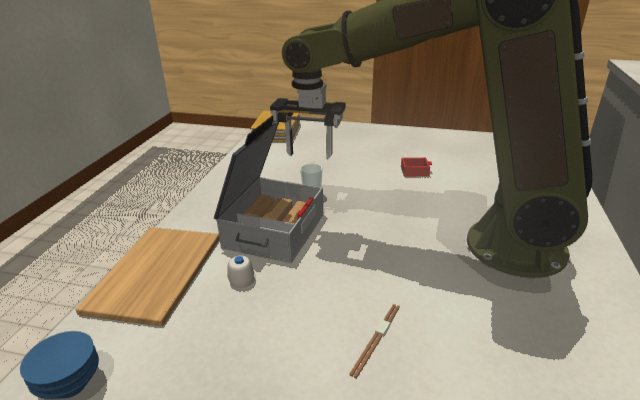

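Scene view: the lid's back face spans about (340,205)–(412,168)–(413,215)–(350,250), with the black lip at (370,180), tumbler (302,243) and mould (192,226). Side view: the tin is at (270,220), lid lip at (270,125), salt pot (240,272) on the +y side, chopsticks (376,340). I'll fit the lid plane next.

```bash
cat > h.py <<'E'
import numpy as np,cv2
from plant import *
def cloud(n,d,s=None):
    m=camera_model(n);v,u=np.indices(d.shape)
    P=np.stack([(u-m['cx'])/m['fx']*d,(v-m['cy'])/m['fy']*d,d],-1)
    if 'mount' in m:
        T=np.array(m['mount']);P=P@T[:3,:3].T+T[:3,3]
        P=P@np.array(s['tcp_rot']).T+np.array(s['tool_pos'])
    else:
        R=cv2.Rodrigues(np.array(m['rvec']))[0];P=(P-np.array(m['tvec']))@R
    P[d==0]=np.nan
    return P
E
python3 - <<'E'
from h import *
z=np.load('pics/scene0.npz');P=cloud('scene',z['d'])
m=np.zeros((400,640),np.uint8);cv2.fillPoly(m,[np.array([[352,210],[400,182],[403,210],[357,238]])],1)
Q=P[m>0];Q=Q[~np.isnan(Q[:,0])]
c=np.median(Q,0)
for t in(.02,.006,.004):
    K=Q if t==.02 else Q[abs((Q-c)@n)<t]
    c=K.mean(0);n=np.linalg.svd(K-c,full_matrices=False)[2][2]
n*=np.sign(n[2]);print('lid c',c,'n',n,'N',len(K),'std',((K-c)@n).std())
A=P.reshape(-1,3);A=A[~np.isnan(A[:,0])]
h=np.cross(n,[0,0,1]);h/=np.linalg.norm(h);h*=np.sign(h[1]);up=np.cross(h,n);up*=np.sign(up[2])
L=A[(abs((A-c)@n)<.006)&(np.linalg.norm(A-c,axis=1)<.2)]
a=(L-c)@h;b=(L-c)@up
print('h',h,'up',up,'ang',np.degrees(np.arctan2(up[2],-up[0])),np.arctan2(up[2],np.hypot(up[0],up[1])))
for lo in np.arange(-.2,.2,.02):
    k=(b>lo)&(b<lo+.02)
    if k.sum()>5: print(round(lo,2),k.sum(),a[k].min().round(3),a[k].max().round(3),L[k][:,2].mean().round(3))
print('b range',np.percentile(b,[0.5,99.5]))
# side cam: tin
z=np.load('pics/side0.npz');S=cloud('side',z['d'])
for nm,u,v in[('salt',240,272),('chop',376,340),('rimfrontL',291,258),('rimFR',323,188),('catch',306,207),('lip',277,122),('lip2',247,148),('tumbler',311,170),('lidcornerhinge',219,216),('wallmid',255,240)]:
    print(nm,np.round(np.nanmedian(S[v-1:v+2,u-1:u+2].reshape(-1,3),0),3))
E
```

```text
lid c [0.70159273 0.05354438 0.19827585] n [ 0.9187111  -0.09589922  0.38310998] N 1486 std 0.0013855796886405275
h [ 0.10382044  0.99459606 -0.        ] up [-0.38103967  0.03977465  0.92370274] ang 67.58320075429323 1.1776355105435543
-0.14 11 -0.049 0.103 0.085
-0.12 315 -0.118 0.124 0.097
-0.1 292 -0.119 0.126 0.113
-0.08 337 -0.119 0.124 0.133
-0.06 359 -0.12 0.126 0.152
-0.04 370 -0.119 0.125 0.17
-0.02 373 -0.12 0.129 0.189
-0.0 388 -0.12 0.125 0.207
0.02 405 -0.119 0.126 0.225
0.04 459 -0.119 0.126 0.245
0.06 412 -0.119 0.127 0.262
0.08 401 -0.118 0.125 0.28
0.1 249 -0.067 0.073 0.299
0.12 78 -0.067 0.073 0.31
0.14 83 -0.093 -0.03 0.34
0.16 56 -0.094 -0.026 0.347
b range [-0.11828657  0.16182057]
salt [0.637 0.304 0.047]
chop [0.312 0.398 0.007]
rimfrontL [0.551 0.19  0.013]
rimFR [ 0.559 -0.188  0.002]
catch [0.541 0.077 0.098]
lip [ 0.65  -0.048  0.271]
lip2 [0.671 0.118 0.267]
tumbler [ 0.595 -0.176  0.073]
lidcornerhinge [0.747 0.159 0.092]
wallmid [0.647 0.181 0.047]
```

```bash
cat >> h.py <<'E'
from scipy.spatial.transform import Rotation as Ro
H=np.array([.740,.0525,.090]);hy=np.array([.1038,.9946,0]);ex=np.array([.9946,-.1038,0]);ez=np.array([0,0,1.])
up=lambda t:-np.cos(t)*ex+np.sin(t)*ez
nn=lambda t:np.sin(t)*ex+np.cos(t)*ez
def rot(phi): return np.stack([hy,nn(phi),-up(phi)],1)
def pose(th,phi,e,o=0):
    M=H+.235*up(th)+.003*nn(th);R=rot(phi);return M+e*R[:,2]-o*R[:,1],R
def rows(targets,s=None):
    s=s or sense();p0=np.array(s['tool_pos']);R0=np.array(s['tcp_rot'])
    for p,R in targets:
        print(np.round(np.r_[R0.T@(p-p0)/.12,Ro.from_matrix(R0.T@R).as_rotvec()/np.pi],3).tolist(),np.round(p,3))
def st():
    s=sense();print({k:np.round(s[k],3).tolist() for k in('clock','tool_pos','wrist_force','finger_gap','grasp_force','joint_pos')});return s
E
python3 - <<'E'
from h import *
rows([(np.array([.60,.03,.32]),rot(1.178)),pose(1.178,1.178,-.05),pose(1.178,1.178,-.03)])
E
```

```text
[0.25, 0.418, -0.959, -0.125, -0.007, 0.033] [0.6  0.03 0.32]
[0.529, 0.703, -1.246, -0.125, -0.007, 0.033] [0.634 0.064 0.354]
[0.523, 0.766, -1.093, -0.125, -0.007, 0.033] [0.642 0.063 0.336]
```

```bash
python3 -m handwheel '[[[0,0,-0.3,0,0,0,0.3],[0,0,-0.6,0,0,0,0.5],[0,0,-0.9,0,0,0,0.7],[0,0,-1,-0.03,0,0.01,0.75],[0.1,0,-1,-0.06,0,0.02,0.75],[0.2,0.1,-1,-0.09,0,0.03,0.75],[0.25,0.2,-1,-0.125,-0.007,0.033,0.75],[0.25,0.2,-1,-0.125,-0.007,0.033,0.75]]]' 20
python3 - <<'E'
from h import *
st();rows([pose(1.178,1.178,-.05),pose(1.178,1.178,-.03)])
E
```

```text
clock: 0.77
tool_pos: [0.5736, 0.0312, 0.325]
tcp_rot: [[0.104, 0.917, 0.385], [0.995, -0.095, -0.042], [-0.002, 0.388, -0.922]]
wrist_force: [-0.3, 0.3, -0.6]
finger_gap: 0.469
grasp_force: 0.0
{'clock': 0.767, 'tool_pos': [0.574, 0.031, 0.325], 'wrist_force': [-0.273, 0.327, -0.619], 'finger_gap': 0.469, 'grasp_force': 0.0, 'joint_pos': [0.726, 3.518, 90.238, -2.985, 63.625, 7.476]}
[0.32, 0.533, -0.043, 0.002, 0.0, 0.0] [0.634 0.064 0.354]
[0.32, 0.532, 0.124, 0.002, 0.0, 0.0] [0.642 0.063 0.336]
```

```bash
python3 -m handwheel '[[[0.1,0.1,-0.15,0,0,0,0.75],[0.2,0.25,-0.15,0,0,0,0.75],[0.32,0.4,-0.1,0,0,0,0.75],[0.32,0.53,-0.04,0,0,0,0.75],[0.32,0.53,-0.04,0,0,0,0.75],[0.32,0.53,-0.04,0,0,0,0.75]]]'
python3 - <<'E'
from h import *
s=st();p,d=snapshot('wrist');cv2.imwrite('pics/w1.png',p[:,:,::-1]);P=cloud('wrist',d,s)
p2,d2=snapshot('side');b=cv2.resize(p2[90:270,180:360,::-1],None,fx=3,fy=3);cv2.imwrite('pics/s1.png',b)
np.savez('pics/w1.npz',P=P,p=p)
rows([pose(1.178,1.178,-.03),pose(1.178,1.178,0.018)])
E
```

```text
clock: 1.27
tool_pos: [0.6345, 0.0619, 0.353]
tcp_rot: [[0.105, 0.92, 0.377], [0.994, -0.096, -0.041], [-0.002, 0.379, -0.925]]
wrist_force: [-0.1, 0.2, -0.3]
finger_gap: 0.249
grasp_force: 0.0
{'clock': 1.267, 'tool_pos': [0.635, 0.062, 0.353], 'wrist_force': [-0.135, 0.221, -0.269], 'finger_gap': 0.249, 'grasp_force': 0.0, 'joint_pos': [3.911, 11.998, 76.956, -4.116, 69.144, 10.639]}
[0.014, 0.002, 0.162, -0.001, 0.001, -0.0] [0.642 0.063 0.336]
[0.015, 0.003, 0.562, -0.001, 0.001, -0.0] [0.66  0.061 0.292]
```

View pics/w1.png

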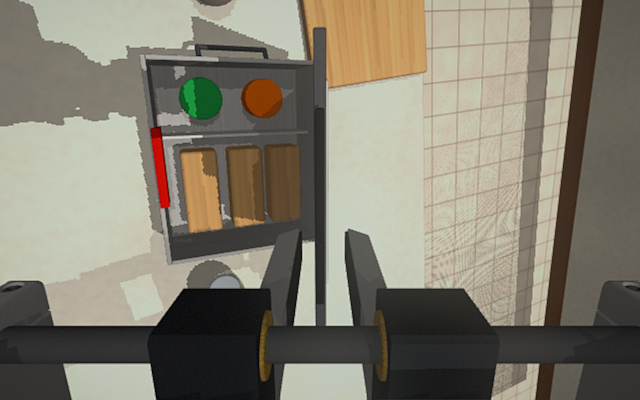

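View pics/s1.png

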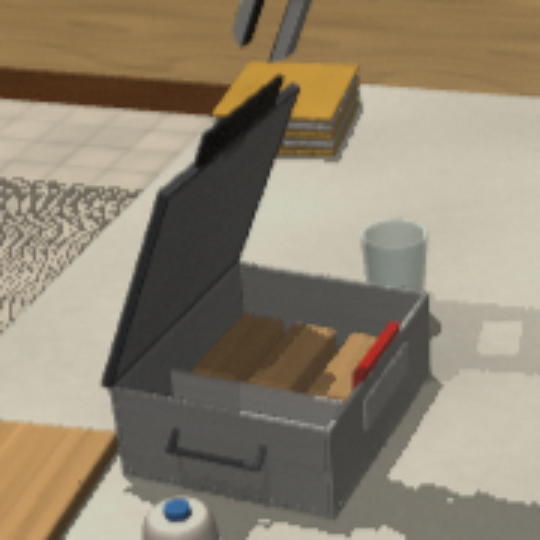

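Wrist view: the lid is edge-on at columns 315–327, between the finger tips (300 and 347). Side crop: the fingers (240–300, 30) are above the lip (240,120). Descending straddles the lip.

```bash
python3 -m handwheel '[[[0.01,0,0.1,0,0,0,0.75],[0.015,0,0.2,0,0,0,0.75],[0.015,0,0.3,0,0,0,0.75],[0.015,0,0.4,0,0,0,0.75],[0.015,0,0.5,0,0,0,0.75],[0.015,0,0.56,0,0,0,0.75],[0.015,0,0.56,0,0,0,0.77]]]'
python3 - <<'E'
from h import *
s=st();p,d=snapshot('wrist');
np.savez('pics/w2.npz',d=d,p=p);cv2.imwrite('pics/w2.png',p[:,:,::-1])
rows([pose(t,t,.018) for t in np.arange(1.14,.7,-.04)])
E
```

```text
clock: 1.95
tool_pos: [0.6604, 0.0611, 0.2896]
tcp_rot: [[0.105, 0.92, 0.378], [0.994, -0.097, -0.042], [-0.002, 0.38, -0.925]]
wrist_force: [-0.4, -0.1, 0.3]
finger_gap: 0.237
grasp_force: 0.0
{'clock': 1.95, 'tool_pos': [0.66, 0.061, 0.29], 'wrist_force': [-0.424, -0.11, 0.28], 'finger_gap': 0.237, 'grasp_force': 0.0, 'joint_pos': [3.659, 16.56, 79.501, -4.271, 61.964, 10.957]}
[-0.003, -0.069, -0.005, -0.012, 0.001, -0.0] [0.653 0.062 0.288]
[-0.003, -0.141, -0.002, -0.025, 0.001, -0.0] [0.645 0.062 0.285]
[-0.003, -0.213, 0.005, -0.038, 0.001, -0.0] [0.637 0.063 0.281]
[-0.003, -0.285, 0.014, -0.051, 0.001, -0.0] [0.63  0.064 0.276]
[-0.003, -0.356, 0.025, -0.063, 0.001, -0.0] [0.622 0.065 0.272]
[-0.003, -0.427, 0.04, -0.076, 0.001, -0.0] [0.615 0.066 0.267]
[-0.003, -0.497, 0.058, -0.089, 0.001, -0.0] [0.608 0.066 0.262]
[-0.003, -0.566, 0.078, -0.102, 0.001, -0.0] [0.601 0.067 0.256]
[-0.003, -0.635, 0.101, -0.114, 0.001, -0.0] [0.595 0.068 0.251]
[-0.003, -0.702, 0.127, -0.127, 0.001, -0.0] [0.589 0.068 0.245]
[-0.003, -0.769, 0.156, -0.14, 0.001, -0.0] [0.583 0.069 0.239]
```

View pics/w2.png

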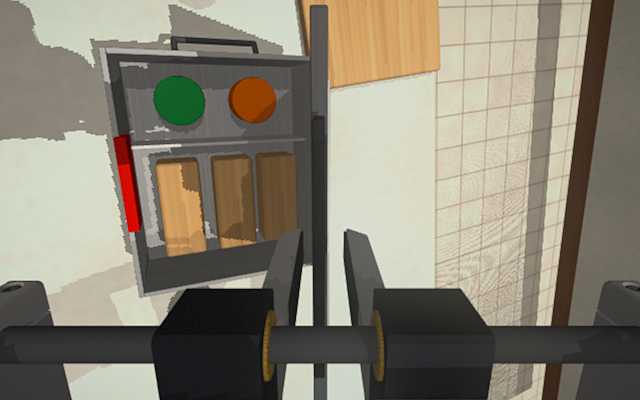

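The lid edge (columns 312–327) is between the finger tips (300 and 347), with no contact. I'll lower it in small steps.

```bash
python3 -m handwheel '[[[0,-0.035,-0.004,-0.006,0,0,0.8],[0,-0.07,-0.004,-0.012,0,0,0.8],[0,-0.105,-0.003,-0.019,0,0,0.8],[0,-0.14,-0.002,-0.025,0,0,0.8],[0,-0.177,0.001,-0.032,0,0,0.8],[0,-0.213,0.005,-0.038,0,0,0.8],[0,-0.25,0.009,-0.044,0,0,0.8],[0,-0.285,0.014,-0.051,0,0,0.8]]]'
python3 - <<'E'
from h import *
p,d=snapshot('wrist');s=st();
np.savez('pics/w3.npz',d=d,p=p)
g=cv2.cvtColor(p,cv2.COLOR_RGB2GRAY);print(g[225,270:370:2].tolist());print(np.round(d[225,270:370:4],3).tolist())
P=cloud('wrist',d,s);print(np.round((P[225,270:370:4]-s['tool_pos'])@np.array(s['tcp_rot'])*1000).tolist())
E
```

```text
clock: 2.67
tool_pos: [0.6297, 0.0645, 0.2788]
tcp_rot: [[0.105, 0.845, 0.525], [0.994, -0.089, -0.056], [-0.001, 0.528, -0.849]]
wrist_force: [0.7, 0.1, 1.4]
finger_gap: 0.202
grasp_force: 0.4
{'clock': 2.717, 'tool_pos': [0.629, 0.065, 0.278], 'wrist_force': [-0.449, -0.045, -0.763], 'finger_gap': 0.201, 'grasp_force': 0.0, 'joint_pos': [5.07, 8.499, 93.509, -8.076, 46.884, 14.953]}
[92, 91, 89, 86, 91, 93, 92, 92, 92, 92, 80, 86, 86, 87, 84, 84, 87, 88, 87, 85, 84, 83, 111, 65, 74, 73, 74, 59, 59, 45, 49, 55, 59, 57, 60, 57, 200, 238, 236, 237, 236, 235, 236, 237, 237, 236, 237, 237, 235, 235]
[0.4390000104904175, 0.4410000145435333, 0.4449999928474426, 0.4490000009536743, 0.4519999921321869, 0.4740000069141388, 0.46299999952316284, 0.45399999618530273, 0.4449999928474426, 0.4339999854564667, 0.4259999990463257, 0.42100000381469727, 0.3490000069141388, 0.257999986410141, 0.20499999821186066, 0.0, 0.1720000058412552, 0.17299999296665192, 0.5600000023841858, 0.5649999976158142, 0.5690000057220459, 0.574999988079071, 0.5799999833106995, 0.5830000042915344, 0.5879999995231628]
[[-76.0, -67.0, 235.0], [-76.0, -62.0, 236.0], [-78.0, -57.0, 241.0], [-79.0, -53.0, 244.0], [-80.0, -48.0, 247.0], [-88.0, -45.0, 268.0], [-84.0, -38.0, 258.0], [-81.0, -32.0, 249.0], [-78.0, -27.0, 241.0], [-74.0, -21.0, 230.0], [-71.0, -16.0, 223.0], [-70.0, -11.0, 218.0], [-44.0, -5.0, 151.0], [-12.0, -1.0, 65.0], [6.0, 2.0, 15.0], [nan, nan, nan], [18.0, 5.0, -16.0], [18.0, 7.0, -15.0], [-118.0, 30.0, 348.0], [-120.0, 37.0, 354.0], [-121.0, 44.0, 357.0], [-124.0, 51.0, 363.0], [-126.0, 58.0, 368.0], [-126.0, 65.0, 370.0], [-128.0, 72.0, 375.0]]
```

Run:
```python
from h import *
rows([pose(t,t,.018) for t in np.arange(.98,.64,-.04)])
```

```text
[-0.005, -0.073, 0.013, -0.011, 0.0, -0.0] [0.622 0.065 0.272]
[-0.005, -0.145, 0.016, -0.024, 0.0, -0.0] [0.615 0.066 0.267]
[-0.005, -0.217, 0.022, -0.036, 0.0, -0.0] [0.608 0.066 0.262]
[-0.005, -0.289, 0.031, -0.049, 0.0, -0.0] [0.601 0.067 0.256]
[-0.005, -0.36, 0.042, -0.062, 0.0, -0.0] [0.595 0.068 0.251]
[-0.005, -0.431, 0.056, -0.075, 0.0, -0.0] [0.589 0.068 0.245]
[-0.005, -0.502, 0.074, -0.087, 0.001, -0.0] [0.583 0.069 0.239]
[-0.005, -0.571, 0.094, -0.1, 0.001, -0.0] [0.577 0.07  0.232]
[-0.005, -0.64, 0.117, -0.113, 0.001, 0.0] [0.571 0.07  0.225]
```

```bash
python3 -m handwheel '[[[0,-0.036,0.006,-0.006,0,0,0.8],[0,-0.073,0.01,-0.011,0,0,0.8],[0,-0.109,0.012,-0.018,0,0,0.8],[0,-0.145,0.014,-0.024,0,0,0.8],[0,-0.181,0.017,-0.03,0,0,0.8],[0,-0.217,0.021,-0.036,0,0,0.8],[0,-0.253,0.025,-0.043,0,0,0.8],[0,-0.289,0.03,-0.049,0,0,0.8],[0,-0.325,0.036,-0.056,0,0,0.8],[0,-0.36,0.041,-0.062,0,0,0.8],[0,-0.396,0.048,-0.069,0,0,0.8],[0,-0.431,0.055,-0.075,0,0,0.8],[0,-0.467,0.064,-0.081,0,0,0.8],[0,-0.502,0.073,-0.087,0,0,0.8],[0,-0.536,0.083,-0.094,0,0,0.8],[0,-0.571,0.093,-0.1,0,0,0.8]]]'
python3 - <<'E'
from h import *
p,d=snapshot('wrist');s=st();
P=cloud('wrist',d,s);print(np.round((P[225,300:350:4]-s['tool_pos'])@np.array(s['tcp_rot'])*1000).tolist())
b,_=snapshot('side');c=np.hstack([cv2.resize(p,(400,250)),cv2.resize(b[90:270,180:360],(250,250))]);cv2.imwrite('pics/c4.png',c[:,:,::-1])
for f in(.018,.016):
  print();rows([pose(t,max(t,.62),f) for t in np.arange(.66,.0,-.06)],s)
E
```

```text
clock: 4.05
tool_pos: [0.5776, 0.0699, 0.2326]
tcp_rot: [[0.105, 0.642, 0.76], [0.994, -0.067, -0.081], [-0.001, 0.764, -0.645]]
wrist_force: [-0.3, -0.9, -0.6]
finger_gap: 0.199
grasp_force: 0.0
{'clock': 4.1, 'tool_pos': [0.577, 0.07, 0.231], 'wrist_force': [-1.349, -0.061, -2.537], 'finger_gap': 0.2, 'grasp_force': 0.76, 'joint_pos': [8.418, 0.06, 116.893, -38.538, 17.928, 46.55]}
[[-73.0, -29.0, 228.0], [-72.0, -24.0, 225.0], [19.0, -8.0, -20.0], [19.0, -6.0, -19.0], [19.0, -4.0, -18.0], [8.0, -2.0, 11.0], [-6.0, 0.0, 48.0], [-127.0, 8.0, 373.0], [-130.0, 15.0, 380.0], [-134.0, 22.0, 390.0], [-136.0, 29.0, 397.0], [-140.0, 37.0, 407.0], [-144.0, 45.0, 416.0]]

[-0.003, -0.067, -0.003, -0.013, 0.001, 0.0] [0.571 0.07  0.225]
[-0.003, -0.178, 0.004, -0.026, 0.001, 0.0] [0.563 0.071 0.215]
[-0.003, -0.295, 0.018, -0.026, 0.001, 0.0] [0.556 0.072 0.203]
[-0.003, -0.41, 0.039, -0.026, 0.001, 0.0] [0.549 0.072 0.191]
[-0.003, -0.524, 0.067, -0.026, 0.001, 0.0] [0.542 0.073 0.178]
[-0.002, -0.637, 0.101, -0.026, 0.001, 0.0] [0.537 0.074 0.165]
[-0.002, -0.747, 0.143, -0.026, 0.001, 0.0]
[... 406 characters left out ...]
[-0.003, -0.179, -0.013, -0.026, 0.001, 0.0] [0.562 0.071 0.216]
[-0.003, -0.296, 0.001, -0.026, 0.001, 0.0] [0.554 0.072 0.204]
[-0.003, -0.412, 0.022, -0.026, 0.001, 0.0] [0.547 0.073 0.192]
[-0.003, -0.526, 0.05, -0.026, 0.001, 0.0] [0.541 0.073 0.179]
[-0.003, -0.638, 0.085, -0.026, 0.001, 0.0] [0.535 0.074 0.166]
[-0.002, -0.748, 0.126, -0.026, 0.001, 0.0] [0.531 0.074 0.153]
[-0.002, -0.855, 0.174, -0.026, 0.001, 0.0] [0.527 0.075 0.139]
[-0.002, -0.96, 0.228, -0.026, 0.001, 0.0] [0.524 0.075 0.126]
[-0.002, -1.06, 0.288, -0.026, 0.001, 0.0] [0.521 0.075 0.112]
[-0.002, -1.157, 0.355, -0.026, 0.001, 0.0] [0.52  0.075 0.098]
[-0.002, -1.25, 0.427, -0.026, 0.001, 0.0] [0.519 0.076 0.084]
```

View pics/c4.png

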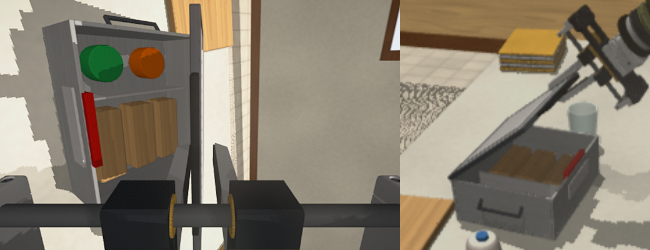

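The lid now rests on the lower finger: it holds about 2.5 N down, and in the wrist view the lid edge at column 195 touches the finger at 185. Joint 5 is nearing its singular end (18°), so I'll check the kinematics before choosing the tilt.

```bash
cat >> h.py <<'E'
D=[([-3.817,17.214,87.18,0,75.673],[.55,0,.205],[0,0,-1]),([.726,3.518,90.238,-2.985,63.625],[.5736,.0312,.325],[.385,-.042,-.922]),
([3.911,11.998,76.956,-4.116,69.144],[.6345,.0619,.353],[.377,-.041,-.925]),([3.659,16.56,79.501,-4.271,61.964],[.6604,.0611,.2896],[.378,-.042,-.925]),
([5.07,8.499,93.509,-8.076,46.884],[.629,.065,.278],[.525,-.056,-.849]),([8.418,.06,116.893,-38.538,17.928],[.577,.07,.231],[.76,-.081,-.645])]
from scipy.optimize import least_squares,fsolve
S=lambda a:np.sin(np.radians(a));C=lambda a:np.cos(np.radians(a))
def wc(x,q):  # planar wrist centre r,z ; lateral offset x[6]
    a,dz,l2,l3,L,o3,y=x;r=a+l2*S(q[1])+l3*S(q[1]+q[2])+o3*C(q[1]+q[2]);z=dz+l2*C(q[1])+l3*C(q[1]+q[2])-o3*S(q[1]+q[2])
    return np.array([r*C(q[0])-y*S(q[0]),r*S(q[0])+y*C(q[0]),z])
def res(x): return np.concatenate([wc(x,q)+x[4]*np.array(t)-p for q,p,t in D])
fit=least_squares(res,[0,.4,.4,.4,.3,0,0])
def ik(p,R):
    w=p-fit.x[4]*R[:,2];q=fsolve(lambda q:(wc(fit.x,q)-w),[5,0,110]);f=q[1]+q[2]
    fd=np.array([S(f)*C(q[0]),S(f)*S(q[0]),C(f)]);return np.r_[q,np.degrees(np.arccos(fd@R[:,2]))]
E
python3 - <<'E'
from h import *
print(np.round(fit.x,3),'err mm',np.round(fit.fun*1000,1).tolist())
for phi in(.62,.75,.9,1.05):
    for th in(.7,.5,.3,.04): p,R=pose(th,phi,.014);print(phi,th,np.round(ik(p,R),1),np.round(p,3))
E
```

```text
[-0.001  0.221  0.424  0.448  0.27   0.041  0.037] err mm [0.1, -0.0, -0.2, 0.0, 0.0, -0.0, 0.1, 0.1, 0.2, -0.1, -0.1, -0.0, -0.2, -0.2, -0.2, 0.1, 0.1, 0.2]
0.62 0.7 [  8.9  -0.9 119.8  14.2] [0.574 0.07  0.236]
0.62 0.5 [ 10.   -0.4 125.4  13.1] [0.548 0.073 0.197]
0.62 0.3 [ 11.    2.8 129.8  14.9] [0.529 0.075 0.154]
0.62 0.04 [ 11.6  11.1 132.7  22. ] [0.518 0.076 0.094]
0.75 0.7 [  8.1  -0.4 115.4  21.3] [0.573 0.07  0.234]
0.75 0.5 [  9.1  -0.4 121.3  17. ] [0.547 0.073 0.196]
0.75 0.3 [  9.9   2.  126.   13.1] [0.528 0.075 0.153]
0.75 0.04 [ 10.5   9.  129.5  12.7] [0.517 0.076 0.093]
0.9 0.7 [  7.1   1.3 109.9  32. ] [0.572 0.07  0.233]
0.9 0.5 [  8.    0.8 116.1  26.9] [0.545 0.073 0.194]
0.9 0.3 [  8.7   2.5 121.1  21. ] [0.526 0.075 0.151]
0.9 0.04 [  9.2   8.3 125.1  13.1] [0.515 0.076 0.091]
1.05 0.7 [  6.2   4.  104.   43. ] [0.57  0.07  0.232]
1.05 0.5 [  7.    3.1 110.5  37.7] [0.543 0.073 0.193]
1.05 0.3 [  7.6   4.3 115.7  31.5] [0.525 0.075 0.15 ]
1.05 0.04 [  8.    9.1 120.   22.7] [0.514 0.076 0.09 ]
```

```bash
cat >> h.py <<'E'
def j45(p,R):
    q=ik(p,R);f=q[1]+q[2];t=R[:,2];px=np.array([C(f)*C(q[0]),C(f)*S(q[0]),-S(f)]);py=np.array([-S(q[0]),C(q[0]),0])
    return np.r_[q,np.degrees(np.arctan2(t@py,t@px))]
def posey(th,phi,e,o=0,psi=0):
    p,R=pose(th,phi,e,o);Z=Ro.from_rotvec([0,0,np.radians(psi)]).as_matrix();L=p-e*R[:,2]+o*R[:,1];R=Z@R
    return L+e*R[:,2]-o*R[:,1],R
E
python3 - <<'E'
from h import *
for q,p,t in D[-2:]: print(q[3:],j45(np.array(p),np.array([t,t,t]).T)[3:])
for a,e,ps in((.75,.9,0),(.75,.95,10),(.8,.95,14),(.75,1.05,14)):
    for th in(.7,.5,.3,.15,.04): 
        phi=a+(e-a)*(.7-th)/.66;print(a,e,ps,th,np.round(j45(*posey(th,phi,.014,0,ps*min(1,(.7-th)/.2))),1))
E
```

```text
[-8.076, 46.884] [46.93244592 -8.05723876]
[-38.538, 17.928] [ 17.80801695 -38.65031586]
0.75 0.9 0 0.7 [  8.1  -0.4 115.4  21.3 -29.2]
0.75 0.9 0 0.5 [  8.8  -0.2 119.8  19.7 -31.8]
0.75 0.9 0 0.3 [  9.2   2.1 123.1  17.2 -36.1]
0.75 0.9 0 0.15 [  9.3   5.3 124.6  14.9 -41.1]
0.75 0.9 0 0.04 [  9.2   8.3 125.1  13.1 -45.9]
0.75 0.95 10 0.7 [  8.1  -0.4 115.4  21.3 -29.2]
0.75 0.95 10 0.5 [  3.9  -1.  120.2  17.3   0.3]
0.75 0.95 10 0.3 [  4.4   1.4 123.   15.6  -0.9]
0.75 0.95 10 0.15 [  4.7   4.6 124.1  13.8  -1.6]
0.75 0.95 10 0.04 [  4.7   7.7 124.3  12.4  -1.9]
0.8 0.95 14 0.7 [ 7.800e+00  1.000e-01  1.136e+02  2.480e+01 -2.320e+01]
0.8 0.95 14 0.5 [  2.1  -0.8 119.   20.7  11.2]
0.8 0.95 14 0.3 [  2.6   1.4 122.4  17.7  11.2]
0.8 0.95 14 0.15 [  2.9   4.6 123.9  14.9  12. ]
0.8 0.95 14 0.04 [  3.1   7.6 124.4  12.8  13.1]
0.75 1.05 14 0.7 [  8.1  -0.4 115.4  21.3 -29.2]
0.75 1.05 14 0.5 [  2.1  -0.8 119.2  20.4  11.5]
0.75 1.05 14 0.3 [  2.8   1.9 120.9  21.    8.8]
0.75 1.05 14 0.15 [  3.2   5.3 121.2  21.    7.4]
0.75 1.05 14 0.04 [  3.4   8.5 120.8  21.    6.5]
```

Run:
```python
from h import *
def tg(th): 
    f=min(1,(.7-th)/.2);return posey(th,.72+.23*(.7-th)/.66,.018-.004*f,0,8*f)
rows([tg(t) for t in np.arange(.68,.39,-.04)])
```

```text
[-0.001, -0.039, -0.007, 0.007, 0.004, -0.003] [0.573 0.07  0.228]
[0.002, -0.119, -0.011, 0.012, 0.011, -0.009] [0.567 0.071 0.221]
[0.004, -0.199, -0.013, 0.016, 0.017, -0.015] [0.56  0.072 0.214]
[0.006, -0.278, -0.011, 0.02, 0.024, -0.021] [0.554 0.073 0.207]
[0.008, -0.357, -0.006, 0.025, 0.03, -0.027] [0.549 0.074 0.199]
[0.009, -0.435, 0.006, 0.029, 0.033, -0.03] [0.544 0.074 0.191]
[0.009, -0.513, 0.023, 0.034, 0.033, -0.03] [0.539 0.075 0.183]
[0.009, -0.59, 0.044, 0.038, 0.033, -0.031] [0.535 0.075 0.174]
```

```bash
python3 -m handwheel '[[[0,-0.02,-0.004,0.003,0.002,-0.002,0.8],[0,-0.04,-0.007,0.007,0.004,-0.003,0.79],[0,-0.08,-0.009,0.01,0.008,-0.006,0.78],[0.002,-0.12,-0.011,0.012,0.011,-0.009,0.77],[0.003,-0.16,-0.012,0.014,0.014,-0.012,0.76],[0.004,-0.2,-0.013,0.016,0.017,-0.015,0.75],[0.005,-0.24,-0.012,0.018,0.02,-0.018,0.74],[0.006,-0.28,-0.011,0.02,0.024,-0.021,0.73],[0.007,-0.32,-0.008,0.022,0.027,-0.024,0.72],[0.008,-0.36,-0.005,0.025,0.03,-0.027,0.72],[0.008,-0.4,0.001,0.027,0.032,-0.029,0.72],[0.009,-0.435,0.006,0.029,0.033,-0.03,0.72],[0.009,-0.475,0.014,0.032,0.033,-0.03,0.72],[0.009,-0.513,0.023,0.034,0.033,-0.03,0.72],[0.009,-0.55,0.033,0.036,0.033,-0.03,0.72],[0.009,-0.59,0.044,0.038,0.033,-0.031,0.72]]]'
python3 - <<'E'
from h import *
s=st();print(np.round(s['tcp_rot'],3).tolist())
def tg(th): 
    f=min(1,(.7-th)/.2);return posey(th,.72+.23*(.7-th)/.66,.018-.004*f,0,8*f)
rows([tg(t) for t in (.4,.36,.32,.28,.24,.2,.16,.12,.08,.04)])
b,_=snapshot('side');cv2.imwrite('pics/s5.png',cv2.resize(b[90:270,180:400],None,fx=3,fy=3)[:,:,::-1])
E
```

```text
clock: 5.48
tool_pos: [0.536, 0.0754, 0.1743]
tcp_rot: [[-0.037, 0.733, 0.679], [0.999, 0.027, 0.025], [0.0, 0.68, -0.734]]
wrist_force: [0.2, -0.5, -0.9]
finger_gap: 0.278
grasp_force: 0.4
{'clock': 5.483, 'tool_pos': [0.536, 0.075, 0.174], 'wrist_force': [0.162, -0.495, -0.921], 'finger_gap': 0.278, 'grasp_force': 0.44, 'joint_pos': [5.171, -0.042, 122.166, -7.925, 15.239, 9.894]}
[[-0.037, 0.733, 0.679], [0.999, 0.027, 0.025], [0.0, 0.68, -0.734]]
[-0.002, -0.005, -0.002, 0.0, -0.0, 0.0] [0.535 0.075 0.174]
[0.003, -0.078, 0.031, 0.005, -0.0, 0.0] [0.532 0.076 0.165]
[0.006, -0.149, 0.067, 0.009, -0.0, 0.0] [0.528 0.076 0.156]
[0.01, -0.219, 0.105, 0.014, -0.0, 0.0] [0.525 0.076 0.147]
[0.013, -0.287, 0.146, 0.018, -0.0, 0.0] [0.523 0.076 0.138]
[0.015, -0.354, 0.19, 0.023, -0.0, 0.0] [0.52  0.077 0.129]
[0.017, -0.418, 0.236, 0.027, -0.0, 0.0] [0.518 0.077 0.119]
[0.019, -0.481, 0.285, 0.031, -0.0, 0.0] [0.517 0.077 0.11 ]
[0.02, -0.542, 0.336, 0.036, -0.0, 0.0] [0.516 0.077 0.1  ]
[0.021, -0.601, 0.389, 0.04, -0.0, 0.0] [0.515 0.077 0.091]
```

View pics/s5.png

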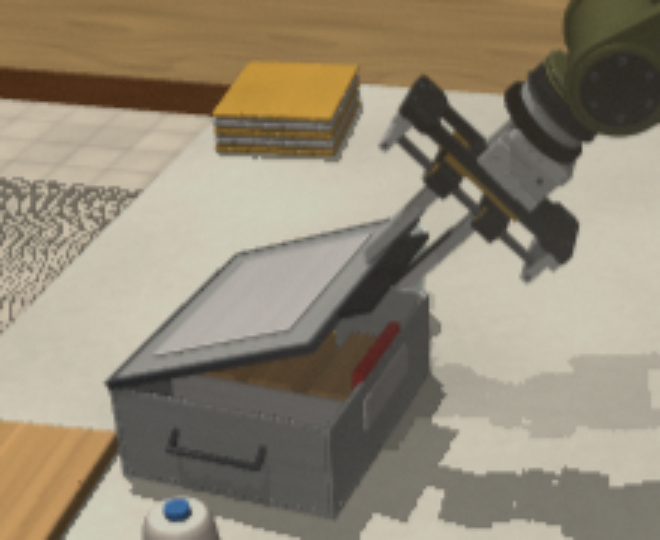

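Side crop: the lid is about 0.35 rad open, resting on the lower finger at (400,280), and the catch at (378,350) is clear. I'll keep lowering.

```bash
python3 -m handwheel '[[[0.001,-0.04,0.015,0.002,0,0,0.72],[0.003,-0.078,0.031,0.005,0,0,0.72],[0.005,-0.114,0.049,0.007,0,0,0.72],[0.006,-0.149,0.067,0.009,0,0,0.72],[0.008,-0.184,0.086,0.011,0,0,0.72],[0.01,-0.219,0.105,0.014,0,0,0.72],[0.011,-0.253,0.126,0.016,0,0,0.72],[0.013,-0.287,0.146,0.018,0,0,0.72],[0.014,-0.32,0.168,0.02,0,0,0.72],[0.015,-0.354,0.19,0.023,0,0,0.72],[0.016,-0.386,0.213,0.025,0,0,0.72],[0.017,-0.418,0.236,0.027,0,0,0.72],[0.018,-0.45,0.26,0.029,0,0,0.72],[0.018,-0.465,0.273,0.03,0,0,0.72]]]'
python3 - <<'E'
from h import *
s=st()
def tg(th): 
    f=min(1,(.7-th)/.2);return posey(th,.72+.23*(.7-th)/.66,.018-.004*f,0,8*f)
rows([tg(t) for t in (.12,.1,.08,.06,.04)])
b,d=snapshot('side');P=cloud('side',d);q=P[150:260,200:340].reshape(-1,3);q=q[~np.isnan(q[:,0])]-H
q=np.stack([q@ex,q@hy,q@ez],1);k=(abs(q[:,1])<.1)&(q[:,0]<-.03)&(q[:,0]>-.18)&(q[:,2]>0)&(q[:,2]<.08);q=q[k]
print(len(q),np.polyfit(-q[:,0],q[:,2],1))
cv2.imwrite('pics/s6.png',cv2.resize(b[90:270,180:400],None,fx=3,fy=3)[:,:,::-1])
E
```

```text
clock: 6.7
tool_pos: [0.5171, 0.0768, 0.1118]
tcp_rot: [[-0.037, 0.794, 0.607], [0.999, 0.029, 0.022], [-0.0, 0.607, -0.795]]
wrist_force: [-0.6, 0.3, -1.7]
finger_gap: 0.277
grasp_force: 0.6
{'clock': 6.7, 'tool_pos': [0.517, 0.077, 0.112], 'wrist_force': [-0.647, 0.347, -1.734], 'finger_gap': 0.277, 'grasp_force': 0.638, 'joint_pos': [5.5, 5.313, 124.277, -9.018, 13.241, 11.477]}
[0.002, -0.012, 0.011, 0.001, -0.0, 0.0] [0.517 0.077 0.11 ]
[0.002, -0.04, 0.039, 0.003, -0.0, 0.0] [0.516 0.077 0.105]
[0.003, -0.067, 0.067, 0.006, -0.0, 0.0] [0.516 0.077 0.1  ]
[0.003, -0.094, 0.096, 0.008, -0.0, 0.0] [0.515 0.077 0.096]
[0.004, -0.121, 0.126, 0.01, -0.0, 0.0] [0.515 0.077 0.091]
2071 [0.06685958 0.00996268]
```

View pics/s6.png

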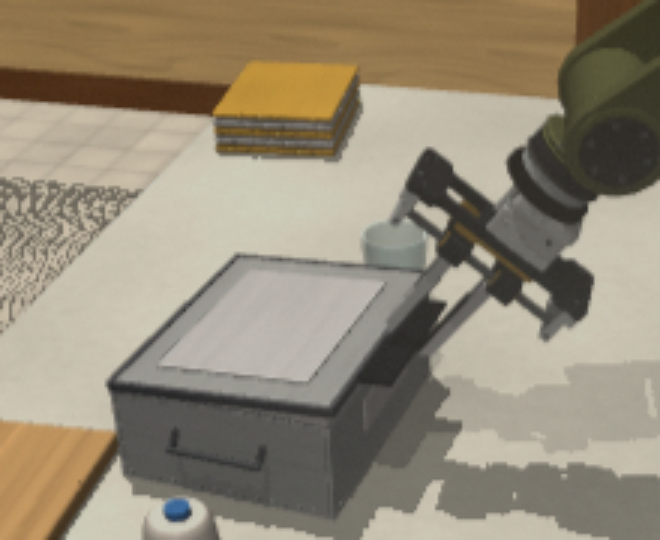

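Side crop: the lid is nearly down (fit 0.067 rad), still on the lower finger at (420,355). I'll set it on the catch, then back straight out along the fingers.

```bash
python3 -m handwheel '[[[0,-0.01,0.013,0,0,0,0.72],[0,-0.02,0.026,0,0,0,0.72],[0,-0.03,0.04,0,0,0,0.72],[0,-0.04,0.053,0,0,0,0.72],[0,-0.044,0.058,0,0,0,0.72],[0,-0.044,0.058,0,0,0,0.72]]]'
```

```text
clock: 7.25
tool_pos: [0.5174, 0.0768, 0.1037]
tcp_rot: [[-0.037, 0.793, 0.608], [0.999, 0.029, 0.022], [-0.0, 0.608, -0.794]]
wrist_force: [-4.1, -0.4, -2.2]
finger_gap: 0.28
grasp_force: 1.8
```

```bash
python3 -m handwheel '[[[0,-0.015,0,0,0,0,0.72],[0,-0.03,0,0,0,0,0.72],[0,-0.04,0,0,0,0,0.72],[0,-0.04,0,0,0,0,0.72]]]'
```

```text
clock: 7.58
tool_pos: [0.5136, 0.0767, 0.1011]
tcp_rot: [[-0.037, 0.793, 0.608], [0.999, 0.029, 0.022], [0.0, 0.609, -0.794]]
wrist_force: [-0.2, -0.2, 0.3]
finger_gap: 0.279
grasp_force: 0.0
```

```bash
python3 -m handwheel '[[[0,0,-0.08,0,0,0,0.72],[0,0,-0.2,0,0,0,0.72],[0,0,-0.4,0,0,0,0.72],[0,0.1,-0.6,0.03,0,0,0.8],[0,0.2,-0.7,0.06,0,0,0.9],[0,0.3,-0.8,0.09,0,0,1],[0,0.3,-0.8,0.12,0,0,1],[0,0.3,-0.8,0.12,0,0,1]]]'
python3 - <<'E'
from h import *
s=st()
b,d=snapshot('side');P=cloud('side',d);q=P[150:260,200:340].reshape(-1,3);q=q[~np.isnan(q[:,0])]-H
q=np.stack([q@ex,q@hy,q@ez],1);k=(abs(q[:,1])<.1)&(q[:,0]<-.03)&(q[:,0]>-.18)&(q[:,2]>-.01)&(q[:,2]<.05);q=q[k]
print(len(q),np.polyfit(-q[:,0],q[:,2],1))
R=rot(np.pi/2)
for h in(.05,.025,.018): 
    p=H-.218*ex+h*ez;rows([(p,R)],s)
print(np.round(j45(p,R),1))
E
```

```text
clock: 8.25
tool_pos: [0.4858, 0.0755, 0.2012]
tcp_rot: [[-0.037, 0.961, 0.272], [0.999, 0.035, 0.01], [0.0, 0.273, -0.962]]
wrist_force: [0.8, 1.0, -0.1]
finger_gap: 0.008
grasp_force: 0.0
{'clock': 8.25, 'tool_pos': [0.486, 0.076, 0.201], 'wrist_force': [0.778, 1.011, -0.149], 'finger_gap': 0.008, 'grasp_force': 0.0, 'joint_pos': [5.0, 0.921, 108.001, -0.949, 55.277, 3.34]}
2126 [0.03510236 0.00988236]
[-0.015, 0.16, 0.575, 0.088, -0.006, 0.044] [0.523 0.075 0.14 ]
[-0.015, 0.103, 0.776, 0.088, -0.006, 0.044] [0.523 0.075 0.115]
[-0.015, 0.087, 0.832, 0.088, -0.006, 0.044] [0.523 0.075 0.108]
[ 4.2 20.3 96.7 62.9 -0. ]
```

```bash
python3 -m handwheel '[[[0,0.15,0.1,0.03,0,0.02,1],[-0.015,0.17,0.25,0.06,-0.005,0.03,1],[-0.015,0.17,0.4,0.088,-0.006,0.044,1],[-0.015,0.16,0.575,0.088,-0.006,0.044,1],[-0.015,0.13,0.68,0.088,-0.006,0.044,1],[-0.015,0.12,0.72,0.088,-0.006,0.044,1],[-0.015,0.12,0.72,0.088,-0.006,0.044,1],[-0.015,0.12,0.72,0.088,-0.006,0.044,1]]]'
python3 - <<'E'
from h import *
s=st();rows([(H-.218*ex+.02*ez,rot(np.pi/2))],s)
E
```

```text
clock: 8.97
tool_pos: [0.5211, 0.0752, 0.1202]
tcp_rot: [[0.102, 0.995, 0.001], [0.995, -0.102, 0.0], [0.0, 0.001, -1.0]]
wrist_force: [0.2, -0.4, 0.6]
finger_gap: 0.005
grasp_force: 0.0
{'clock': 8.967, 'tool_pos': [0.521, 0.075, 0.12], 'wrist_force': [0.151, -0.428, 0.559], 'finger_gap': 0.005, 'grasp_force': 0.0, 'joint_pos': [4.215, 19.196, 96.512, 0.014, 64.238, 10.055]}
[0.001, 0.017, 0.085, 0.0, -0.0, 0.001] [0.523 0.075 0.11 ]
```

```bash
python3 -m handwheel '[[[0,0.015,0.03,0,0,0,1],[0,0.015,0.06,0,0,0,1],[0,0.015,0.09,0,0,0,1],[0,0.015,0.1,0,0,0,1],[0,0.015,0.11,0,0,0,1],[0,0.015,0.12,0,0,0,1],[0,0.015,0.125,0,0,0,1],[0,0.015,0.13,0,0,0,1],[0,0.015,0.135,0,0,0,1],[0,0.015,0.14,0,0,0,1]]]'
```

```text
clock: 9.8
tool_pos: [0.5231, 0.075, 0.1037]
tcp_rot: [[0.102, 0.995, 0.0], [0.995, -0.102, 0.0], [0.0, -0.0, -1.0]]
wrist_force: [-4.4, 0.0, 8.7]
finger_gap: 0.003
grasp_force: 4.3
```

```bash
python3 -m handwheel '[[[0,0,0.004,0,0,0,1],[0,0,0.008,0,0,0,1],[0,0,0.012,0,0,0,1],[0,0,0.016,0,0,0,1],[0,0,0.02,0,0,0,1],[0,0,0.024,0,0,0,1],[0,0,0.028,0,0,0,1],[0,0,0.028,0,0,0,1]]]'
```

```text
clock: 10.47
tool_pos: [0.523, 0.075, 0.1002]
tcp_rot: [[0.102, 0.995, -0.0], [0.995, -0.102, 0.0], [0.0, -0.001, -1.0]]
wrist_force: [-5.9, -0.3, 8.0]
finger_gap: 0.009
grasp_force: 3.7
```

```bash
python3 -m handwheel '[[[0,-0.004,0.004,0,0,0,1],[0,-0.006,0.008,0,0,0,1],[0,-0.006,0.012,0,0,0,1],[0,-0.006,0.016,0,0,0,1],[0,-0.006,0.02,0,0,0,1],[0,-0.006,0.02,0,0,0,1]]]'
```

```text
clock: 10.97
tool_pos: [0.5228, 0.075, 0.0981]
tcp_rot: [[0.102, 0.995, 0.001], [0.995, -0.102, 0.0], [0.0, 0.001, -1.0]]
wrist_force: [-1.5, -0.3, 7.1]
finger_gap: 0.006
grasp_force: 3.6
```

Lateral force is relieved; the catch is still moving at about 7–9 N. I'll keep going in 0.5 mm steps.

```bash
python3 -m handwheel '[[[0,0,0.004,0,0,0,1],[0,0,0.008,0,0,0,1],[0,0,0.012,0,0,0,1],[0,0,0.012,0,0,0,1]]]'
```

```text
clock: 11.3
tool_pos: [0.5227, 0.075, 0.0966]
tcp_rot: [[0.102, 0.995, 0.001], [0.995, -0.102, 0.0], [0.0, 0.001, -1.0]]
wrist_force: [-1.6, 0.1, 5.9]
finger_gap: 0.006
grasp_force: 3.6
```

```bash
python3 -m handwheel '[[[0,0,0.004,0,0,0,1],[0,0,0.008,0,0,0,1],[0,0,0.008,0,0,0,1]]]'
```

```text
clock: 11.55
tool_pos: [0.5228, 0.075, 0.0962]
tcp_rot: [[0.102, 0.995, 0.001], [0.995, -0.102, 0.0], [0.0, 0.001, -1.0]]
wrist_force: [-5.5, -0.4, 13.1]
finger_gap: 0.006
grasp_force: 6.6
```

```bash
python3 -m handwheel '[[[0,-0.002,0.002,0,0,0,1],[0,-0.003,0.004,0,0,0,1],[0,-0.003,0.004,0,0,0,1]]]'
```

```text
clock: 11.8
tool_pos: [0.5228, 0.075, 0.0962]
tcp_rot: [[0.102, 0.995, 0.002], [0.995, -0.102, 0.0], [0.001, 0.002, -1.0]]
wrist_force: [-5.1, -1.0, 17.3]
finger_gap: 0.007
grasp_force: 8.3
```

```bash
python3 -m handwheel '[[[0,-0.002,0.001,0,0,0,1],[0,-0.002,0.002,0,0,0,1],[0,-0.002,0.002,0,0,0,1],[0,-0.002,0.002,0,0,0,1]]]'
```

```text
clock: 12.13
tool_pos: [0.5228, 0.075, 0.0961]
tcp_rot: [[0.102, 0.995, 0.003], [0.995, -0.102, 0.0], [0.001, 0.003, -1.0]]
wrist_force: [-4.2, -1.7, 17.9]
finger_gap: 0.009
grasp_force: 9.0
```

```bash
python3 -m handwheel '[[[0,0,0.001,0,0,0,1],[0,0,0.002,0,0,0,1],[0,0,0.002,0,0,0,1],[0,0,0.002,0,0,0,1],[0,0,0.002,0,0,0,1],[0,0,0.002,0,0,0,1],[0,0,0.002,0,0,0,1],[0,0,0.002,0,0,0,1],[0,0,0.002,0,0,0,1],[0,0,0.002,0,0,0,1],[0,0,0.002,0,0,0,1],[0,0,0.002,0,0,0,1],[0,0,0.002,0,0,0,1],[0,0,0.002,0,0,0,1],[0,0,0.002,0,0,0,1],[0,0,0.002,0,0,0,1]]]'
```

```text
clock: 13.47
tool_pos: [0.5228, 0.075, 0.0961]
tcp_rot: [[0.102, 0.995, 0.003], [0.995, -0.102, 0.0], [0.001, 0.003, -1.0]]
wrist_force: [-5.8, -1.0, 20.2]
finger_gap: 0.005
grasp_force: 10.3
```

```bash
python3 -m handwheel '[[[0,0,-0.01,0,0,0,1],[0,0,-0.05,0,0,0,1],[0,0,-0.2,0,0,0,1],[0,0,-0.5,0,0,0,1],[0,0,-0.8,0,0,0,1],[0,0,-0.8,0,0,0,1]]]'
python3 - <<'E'
from h import *
s=st()
b,d=snapshot('side');P=cloud('side',d);q=P[150:260,200:340].reshape(-1,3);q=q[~np.isnan(q[:,0])]-H
q=np.stack([q@ex,q@hy,q@ez],1);k=(abs(q[:,1])<.1)&(q[:,0]<-.03)&(q[:,0]>-.18)&(q[:,2]>-.01)&(q[:,2]<.05);q=q[k]
print(len(q),np.polyfit(-q[:,0],q[:,2],1))
cv2.imwrite('pics/s9.png',b[:,:,::-1])
E
```

```text
clock: 13.97
tool_pos: [0.524, 0.0753, 0.1967]
tcp_rot: [[0.102, 0.995, 0.009], [0.995, -0.102, 0.001], [0.002, 0.009, -1.0]]
wrist_force: [0.1, 0.6, 0.7]
finger_gap: 0.002
grasp_force: 0.0
{'clock': 13.967, 'tool_pos': [0.524, 0.075, 0.197], 'wrist_force': [0.139, 0.552, 0.729], 'finger_gap': 0.002, 'grasp_force': 0.0, 'joint_pos': [4.197, 14.661, 91.552, 0.026, 73.256, 10.042]}
2192 [-0.00604861  0.00995747]
```

View pics/s9.png

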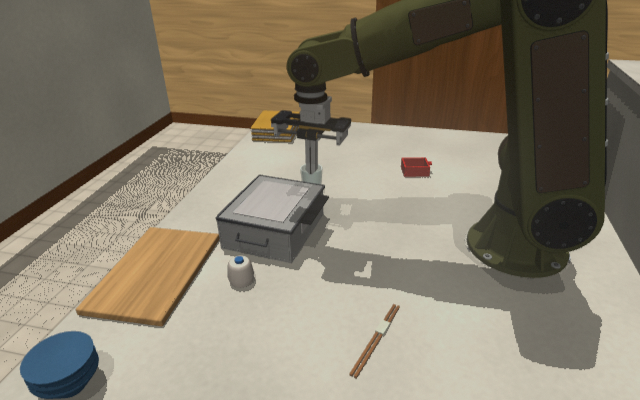

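The lid (270,200) is flat. Its fitted slope dropped 0.041 rad from where it rested on the catch. The salt pot (240,272), mould (416,166) and chopsticks (376,340) haven't moved. I'm handing in.

```bash
python3 -c "
from plant import r
print(r.close_job())"
```

```text
the job is handed in; nothing more can be done
None
```

The job is handed in at about 14 s. The lid came down under control and sits shut with no slope visible in the last image. I pressed the lip at about 18–20 N for 1.3 s, then let go. The salt pot, mould and chopsticks looked unmoved; the tumbler was partly hidden in the last picture. The hand-in gave no verdict.

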